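# Right a tipped reagent bottle, weigh it and close up the row

## Task

The blue-capped reagent bottle has tipped over in the lane: take it out, stand it upright in the middle of the balance pan and let go, so that it can be weighed. Then take it again (the cap is handy) and stand it in the row, on its blue spot, without disturbing the other two bottles. Finally slide the lane's stop (the orange post is its grip) up to the nearest bottle so that it just touches or nearly touches; set the bottle down gently both times and leave the pipette alone.

Things in the scene. Friction and masses are not known exactly. Their poses are not given: they have to be found in the camera images.
- blue_bottle: Amber glass reagent bottle, blue cap, about 0.2 kg, that starts lying in the lane with its cap towards the stop. 110 mm tall in all: body 50 mm in diameter up to 66 mm from its underside, sloping shoulder to a neck of 28 mm at 79 mm, cap 34 mm in diameter from 85 to 110 mm. Origin: centre of its underside; z runs along the bottle from underside to cap.
- white_bottle: Same bottle with a white cap, standing in the row. Origin: centre of its underside, z up. Leave it standing where it is.
- red_bottle: Same bottle with a red cap, standing in the row. Origin: centre of its underside, z up. Leave it standing where it is.
- spot: Flat round blue spot, 42 mm in diameter, on the lane's floor: the free place of the blue bottle. The row has three places 64 mm apart along the lane (centres at lane y = -190, -126 and -62 mm); the other two bottles stand on the other two. Origin: its centre, at the height of the lane's floor (6 mm above the bench).
- lane: Shallow grey tray fixed to the bench, along its own y: inside 450 mm long, 60 mm wide (x). Floor 6 mm above the bench with an 18 mm wide, 4 mm deep groove along the middle, in which the lying bottle rests without rolling (its axis 29 mm above the bench). Walls 4 mm thick, tops 11 mm above the bench. Origin: centre of its underside. The row is at its -y end, the stop at its +y end.
- pan (a point): Centre of the top of the balance's round steel pan (100 mm in diameter, level, rigid), 45 mm above the bench. The white balance is fixed, 160 mm (its x) by 130 mm (its y), 38 mm high beside the pan; the pan's centre is 15 mm from the balance's centre towards its +x. The axes are the balance's.
- stop (a joint): How far the stop has slid along the lane towards the row (towards lane -y), in m; travel 0.2. It slides with about 2 N of friction and stays where left.
- stop_face (a point): Middle of the foot of the stop's flat face that meets the bottle, on the lane's floor; axes as the lane's. The aluminium face plate is 52 mm wide (lane x), 8 mm thick and 61 mm high above the lane's floor; all the stop lies on the +y side of the face, 68 mm long in all.
- stop_grip (a point): Point in the stop's orange post at which to grip it, 55 mm behind the face (lane +y), 75 mm above the lane's floor, 11 mm below the post's top; the post is 24 mm (lane x) by 20 mm (lane y). Axes as the lane's.
- pipette: Loose white and blue hand pipette, 250 mm long, 26 mm wide, 24 mm high, lying on the bench between the robot and the lane; leave it alone. Origin: on the bench under its middle; its x runs along it to the tip.
- tank: Fixed clear plastic gel tank on a yellowish base, 160 by 120 mm (x, y) and 75 mm high, on the other side of the lane from the balance; not needed. Origin: centre of its underside.
- balance: The fixed white balance that carries the pan, with a display on its -x side. Origin: centre of its underside on the bench.
Not all that is in view belongs to the job. Of the things shaped like the balance, the white one is meant.

How it is judged (in metres and radians):
On the way, in this order (a step that is already met when the one before it is completed fails the run):
1. the blue-capped bottle stands upright on the middle of the balance pan, let go (horizontal distance between blue_bottle and pan below 0.035 m and z of blue_bottle in the frame of pan between -0.006 and 0.006 m and angle between blue_bottle's own z axis and vertical below 0.09 rad and contact force between blue_bottle and the fingers below 0.1 N and linear speed of blue_bottle below 0.02 m/s and angular speed of blue_bottle below 0.2 rad/s), for 0.4 s.
2. the blue-capped bottle stands upright on its blue spot in the row, let go (horizontal distance between blue_bottle and spot below 0.013 m and z of blue_bottle in the frame of spot between -0.006 and 0.006 m and angle between blue_bottle's own z axis and vertical below 0.09 rad and contact force between blue_bottle and the fingers below 0.1 N and linear speed of blue_bottle below 0.02 m/s and angular speed of blue_bottle below 0.2 rad/s), for 0.3 s.
3. the stop is slid up to the nearest bottle of the row ((horizontal distance between stop_face and white_bottle below 0.034 m or horizontal distance between stop_face and red_bottle below 0.034 m or horizontal distance between stop_face and blue_bottle below 0.034 m)), for 0.2 s.
At the end, for the whole second after the job is handed in: The blue-capped bottle stands upright (within 5 degrees), released and at rest, on the lane floor within 13 mm of the centre of its blue spot; the other two bottles stand upright within 20 mm of their starts; the stop's face is within 34 mm of the nearest bottle's axis (a gap under 9 mm) (all of step 2 and angle between each of white_bottle, red_bottle's own z axis and vertical below 0.09 rad and (horizontal distance between stop_face and white_bottle below 0.034 m or horizontal distance between stop_face and red_bottle below 0.034 m or horizontal distance between stop_face and blue_bottle below 0.034 m) and velocity of joint stop below 0.02 m/s); the robot touches nothing.
It fails at once if one of the two standing bottles is pushed more than 20 mm or tipped more than 17 degrees (distance of any of white_bottle, red_bottle from where it was at the start of the episode above 0.02 m or angle between any of white_bottle, red_bottle's own z axis and vertical above 0.3 rad).
It fails at once if the bottle is banged down (more than 80 N on the pan or the lane) (contact force between blue_bottle and balance above 80 N or contact force between blue_bottle and lane above 80 N).
It fails at once if the blue-capped bottle is dropped (it moves faster than 0.4 m/s while the fingers do not hold it) (linear speed of blue_bottle above 0.4 m/s and contact force between blue_bottle and the fingers below 0.1 N).
It fails at once if the pipette is moved more than 30 mm (distance of pipette from where it was at the start of the episode above 0.03 m).
It also fails if it takes over 67 s, if anything falls off the work surface, if the arm or the gripper's body presses on something with over 40 N, if the wrist force passes 120 N, or if a joint passes its speed limit or range.

## Robot

A 7-joint arm with a two-finger parallel gripper is mounted at the origin on the work surface. World frame = base frame: x ahead of the robot, y to its left, z up, the work surface at z = 0. Lengths are in mm, angles in rad, forces in N, time in s.
With the tool pointing down it reaches from about 400 to 875 mm from the base axis. Payload 4.4 kg.
Tool frame: the origin (TCP) lies between the finger pads; the fingertips stand 17 mm ahead of it and the grasp point (between the pads) lies 2 mm behind it; z points along the fingers, y is the line along which they close (so a half turn about z gives the same grasp; the last joint's range is limited). The gripper opens to 85 mm and grips with 20 to 120 N. Pads are 22 mm wide; open, the fingers measure 114 mm over their backs; the gripper's body (76 mm by 85 mm) begins 54 mm behind the grasp point. The pads swing forward as they close: fully open they stand 13 mm farther back than shut.
Start: joints at [1.144, 0.628, 0.038, 1.517, -0.027, 0.996, -0.02], TCP at [229.492, -608.154, 248.313] pointing down, gripper open.
Joint ranges: [-3.06, 3.06], [-0.37, 2.12], [-1.25, 1.32], [0.18, 2.47], [-1.1, 4.24], [0.23, 1.98], [-2.94, 2.94]. Speed limits (rad/s): [2.57, 2.57, 3.14, 3.14, 3.14, 3.14, 3.14].

## Interface

Orientations are given as [roll, pitch, yaw] about the fixed x, y, z axes, in that order (R = Rz(yaw) Ry(pitch) Rx(roll)).
In Python, from cell import sensors, get_image, ctrl gives the robot as it stands.
- The arm moves only by the tool send_rows, never from a script. Its argument "series" is a list of rows, each a list of 3 entries, a list of its own where there are three numbers: the finger opening in mm, from 0 to 85.4, then the shift along the world's x, y, z in units of 60 mm (1.0 is 60 mm), then the turn, a rotation vector about the world's x, y, z in units of 5 degrees (1.0 is 5 degrees). A call has 1 to 8 rows; each row shifts and turns the commanded pose from where the row before left it; what a row does not reach is not made up. A row lasts 1/8 s, in which the tool goes at most 62.5 mm and 10.7 degrees, less where a joint would pass 70% of its speed; a pose out of reach is approached as far as the arm can. A call is refused whole if a number of a shift passes 1 or a number of a turn 1, either way. A call with a gripper value outside its range is refused whole. The fingers move at their own pace and stop on an object; the grip force is fixed at half the most. Time passes only in rows, so rows that do not move let the fingers close. It gives the time, the measured TCP pose, the force, the opening and the grip force at its end, in the units of the state.
- sensors.read_state(): the state, without advancing time (a new reading comes with each control period).
- get_image(name): name is "scene" or "top"; returns a dict with "img" (400x640x3 uint8, red, green, blue), "depth" (400x640 float32, mm along the optical axis (not along the pixel's ray), 0 where there is no reading), "vfov" (degrees; the focal length in pixels is half the picture's height over the tangent of half this angle, whatever the lens; pixels are square), "cx", "cy" (the principal point, pixels), "world_to_cam" (4x4, takes a point from world to camera coordinates). Camera axes: x right, y down, z forward; pixel columns grow to the right and rows downward; lengths in mm; the calibration is good to about 2 mm. A picture is of the moment at which its call begins.
- ctrl.finish_job(): hands the job in; it is judged then, once.
The state is a dict: "clock": time; "qpos": joint angles; "qd": joint speeds; "tau": joint torques, N m; "eef_pos": TCP position; "tool_rot": TCP orientation; "force": force on the tool from outside, world axes, zero at the start; "torque": the same for the moment, N m; "width": finger opening in mm; "gripper_force": force on a finger pad.
Only numpy, scipy, OpenCV 4.12 (cv2) and the standard library are available. Lean on these libraries where they do the work, as an engineer would, in place of code of your own. Each camera call takes 0.05 s, during which the arm holds its last target. There are 200 camera calls.

## Working session

There is one attempt and no reset: what is moved stays moved. The work goes in short steps, Python scripts to look and compute and a tool call to move; the robot and the scene stay as the last step left them, time stands still between calls to the robot, and variables do not carry over. Pictures are saved under pics/ and viewed, at most 10 in all, crops included, and the job is handed in when it is done.

Besides the shell and the picture viewer there is one more tool, called after ">>>" by a JSON object that holds its "op" and its "data". send_rows: Moves the arm, as the interface text tells. Its arguments: {"type":"object","properties":{"series":{"type":"array"}},"required":["series"]}

```bash
ls; mkdir -p pics
cat > h.py <<'E'
import numpy as np, cv2
from cell import sensors, get_image, ctrl
def cam(n):
    d=get_image(n); d['f']=200/np.tan(np.radians(d['vfov'])/2); return d
def save(d,name,crop=None,scale=1):
    im=d['img'][...,::-1]
    if crop: x0,y0,x1,y1=crop; im=im[y0:y1,x0:x1]
    cv2.imwrite('pics/'+name,cv2.resize(im,None,fx=scale,fy=scale,interpolation=cv2.INTER_CUBIC))
def ray(d,u,v,z):
    "pixel -> world point on plane z"
    T=np.linalg.inv(d['world_to_cam']); r=T[:3,:3]@np.array([(u-d['cx'])/d['f'],(v-d['cy'])/d['f'],1]); o=T[:3,3]
    return o+r*(z-o[2])/r[2]
def cloud(d):
    T=np.linalg.inv(d['world_to_cam']); v,u=np.mgrid[:400,:640]; z=d['depth']
    P=np.stack([(u-d['cx'])/d['f']*z,(v-d['cy'])/d['f']*z,z],-1)@T[:3,:3].T+T[:3,3]
    P[z==0]=np.nan; return P
def proj(d,p):
    q=d['world_to_cam'][:3,:3]@np.array(p)+d['world_to_cam'][:3,3]; return q[:2]/q[2]*d['f']+[d['cx'],d['cy']]
E
python3 - <<'E'
from h import *
for n in ('scene','top'):
    d=cam(n); save(d,n+'0.png'); print(n,d['vfov'],d['cx'],d['cy'],np.linalg.inv(d['world_to_cam']).round(2).tolist())
print(sensors.read_state())
E
```

```text
pics
scene 48.846028707545976 320.15304855605564 198.78740648110815 [[0.09, 0.65, -0.76, 1405.77], [1.0, -0.05, 0.08, -223.6], [0.01, -0.76, -0.65, 913.41], [0.0, 0.0, 0.0, 1.0]]
top 43.74994677478523 311.7465431736977 198.88617361915934 [[-0.02, -0.99, 0.12, 307.42], [-1.0, 0.02, -0.02, -97.02], [0.02, -0.12, -0.99, 1408.03], [0.0, 0.0, 0.0, 1.0]]
{'clock': 0.1, 'qpos': array([ 1.14419604,  0.62924638,  0.03846296,  1.518292  , -0.02701887,
        0.9963066 , -0.02003083]), 'qd': array([ 0.00047427, -0.00282852, -0.00033417, -0.00391262,  0.0001426 ,
       -0.00101044, -0.00162731]), 'tau': array([ 2.89672244e-03, -5.64535153e+01,  1.23029955e+00, -1.93974513e+01,
        1.12444497e-02,  5.36829160e-03,  9.24004979e-06]), 'eef_pos': array([ 229.29575959, -607.63007262,  247.47838236]), 'tool_rot': array([-3.13985871e+00,  1.26950652e-05,  3.60743931e-01]), 'force': array([-0.1698691 , -0.88645583,  0.05994174]), 'torque': array([ 0.04065589, -0.01223447,  0.02781658]), 'gripper_force': 0.0, 'width': 85.21837694442497}
```

View pics/top0.png

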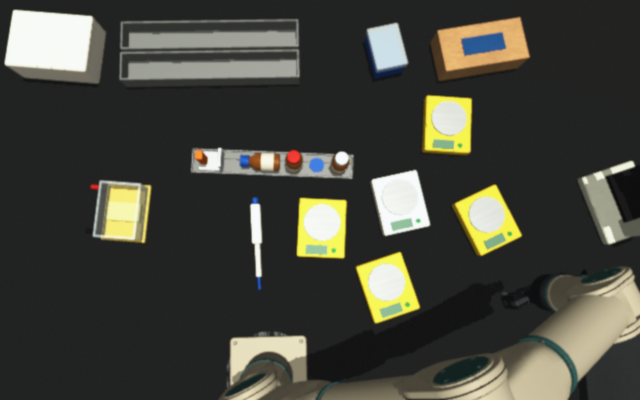

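View pics/scene0.png

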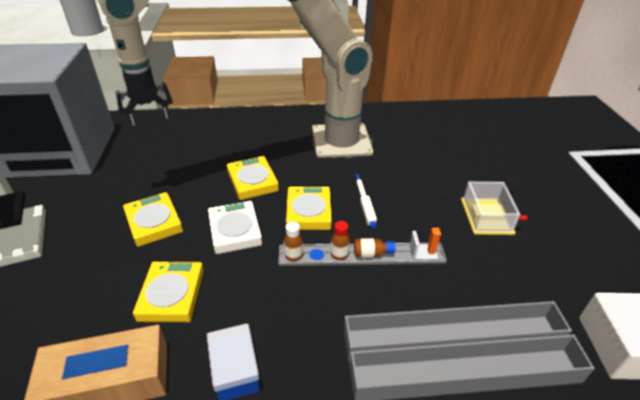

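The top view shows the white balance at (401,203). The other things of that shape are yellow, at (322,228), (387,288), (487,215) and (448,120), so only the white one fits. The stop is at (208,160), the lying blue bottle at (262,161) with its cap to the left, red at (294,160), the spot at (317,165) and white at (341,162). In the scene view the same white balance is at (234,227).

```bash
cat > m.py <<'E'
from h import *
def blob(mask,box):
    m=np.zeros_like(mask,np.uint8); x0,y0,x1,y1=box; m[y0:y1,x0:x1]=mask[y0:y1,x0:x1]
    n,l,s,c=cv2.connectedComponentsWithStats(m.astype(np.uint8)); i=1+np.argmax(s[1:,4]); return l==i
def hsv(d): return cv2.cvtColor(d['img'],cv2.COLOR_RGB2HSV)
E
python3 - <<'E'
from m import *
t=cam('top');s=cam('scene')
save(t,'crop1.png',(180,135,440,245),3)
for n,d,B in (('top',t,dict(cap=(236,150,256,172),red=(284,148,304,165),white=(330,148,352,165),spot=(306,155,328,176),org=(190,145,210,172),pan=(370,165,432,238))),
            ('scene',s,dict(cap=(380,238,398,260),red=(330,218,352,233),white=(282,220,304,235),spot=(306,245,328,262),org=(425,222,445,258),pan=(205,195,265,255)))):
    h=hsv(d); P=cloud(d); H,S,V=h[...,0],h[...,1],h[...,2]
    M=dict(cap=(abs(H.astype(int)-112)<15)&(S>130),spot=(abs(H.astype(int)-112)<15)&(S>130),red=((H<6)|(H>172))&(S>150)&(V>90),white=(S<40)&(V>150),org=(H<14)&(S>180)&(V>120),pan=(S<40)&(V>110))
    for k,b in B.items():
        m=blob(M[k],b); p=P[m]; v,u=np.nonzero(m)
        print(n,k,m.sum(),'px',u.mean().round(1),v.mean().round(1),u.min(),u.max(),v.min(),v.max(),'med',np.nanmedian(p,0).round(1),'zmax',np.nanpercentile(p[:,2],[5,50,95]).round(1))
        if k=='spot': print('  spot@6',ray(d,u.mean(),v.mean(),6).round(1))
        if k in('red','white'): # top of cap
            q=p[p[:,2]>np.nanpercentile(p[:,2],95)-6]; print('  captop',q.mean(0).round(1),q.min(0).round(1),q.max(0).round(1),len(q))
        if k=='cap': print('  cap range',np.nanpercentile(p,[3,97],0).round(1).tolist())
        if k=='org': print('  org range',np.nanpercentile(p,[3,97],0).round(1).tolist())
    # balance: pan points z>42, body outline
    x0,y0,x1,y1=B['pan']; w=P[y0:y1,x0:x1].reshape(-1,3)
    q=w[(w[:,2]>42)&(w[:,2]<50)]; (cx,cy),r=cv2.minEnclosingCircle(q[:,:2].astype(np.float32)); print(n,'pan z>42',len(q),q.mean(0).round(1),(cx,cy,r))
    q=w[(w[:,2]>30)&(w[:,2]<50)]; print('  rect',cv2.minAreaRect(q[:,:2].astype(np.float32)),len(q))
E
```

```text
top cap 86 px 243.9 160.8 240 248 156 166 med [585.4  54.8  44. ] zmax [33.4 44.  49.7]
  cap range [[574.1, 44.2, 31.4], [599.7, 65.8, 50.0]]
top red 154 px 293.3 156.4 287 300 150 163 med [580.3 -82.4 116.2] zmax [ 78.6 116.2 120.8]
  captop [581.3 -82.2 117.7] [565.3 -98.1 114.8] [597.8 -66.3 122.8] 104
top white 157 px 342.1 157.8 335 351 152 164 med [ 575.9 -211.4  116.1] zmax [  7.8 116.1 120.9]
  captop [ 574.8 -209.   117.9] [ 559.4 -225.1  114.9] [ 590.  -192.6  122.5] 103
top spot 141 px 316.2 164.8 310 322 159 171 med [ 577.3 -146.3    7.8] zmax [ 3.   7.8 13.3]
  spot@6 [ 578.  -146.8    6. ]
top org 25 px 200.1 156.5 196 202 151 160 med [587.9 165.4  87.4] zmax [78.6 87.4 95.3]
  org range [[585.4, 162.3, 75.9], [604.8, 177.4, 95.8]]
top pan 2625 px 399.8 200.9 371 429 170 235 med [ 465.5 -374.1   41.5] zmax [30.8 41.5 49.8]
top pan z>42 1174 [ 468.  -374.4   45.5] (459.23687744140625, -376.6505126953125, 97.61351013183594)
  rect ((462.6971740722656, -376.41961669921875), (159.839111328125, 132.455322265625), 11.035294532775879) 2546
scene cap 106 px 390.3 246.5 386 395
[... 355 characters left out ...]
1  115. ] zmax [ 97.2 115.  118.1]
  captop [ 577.7 -208.   116.1] [ 561.3 -222.5  112.2] [ 592.3 -193.6  120.7] 97
scene spot 124 px 316.3 254.1 309 323 249 259 med [ 579.5 -144.8    7.5] zmax [ 4.2  7.5 10.3]
  spot@6 [ 578.1 -145.1    6. ]
scene org 186 px 433.8 239.8 429 440 227 252 med [606.4 170.8  60.8] zmax [ 2.2 60.8 91.7]
  org range [[497.2, 163.5, 1.3], [610.4, 217.1, 92.2]]
scene pan 2161 px 233.9 227.6 207 261 200 253 med [ 493.2 -372.3   38.9] zmax [ 1.7 38.9 47.6]
scene pan z>42 702 [ 476.7 -371.6   45.5] (467.0219421386719, -364.2229309082031, 81.3001937866211)
  rect ((463.67352294921875, -374.2601623535156), (164.16973876953125, 130.1824493408203), 11.355515480041504) 1795
```

View pics/crop1.png

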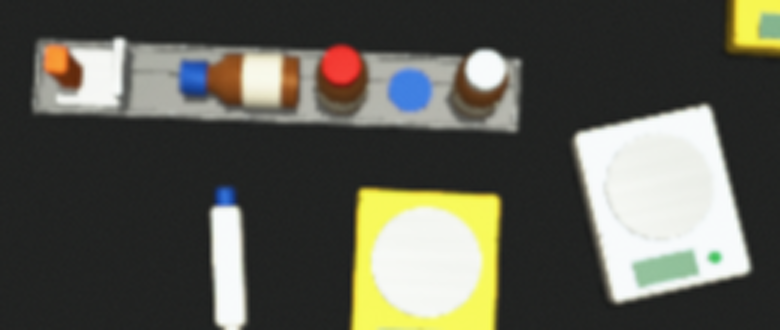

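The crop confirms it: the white balance with its steel pan is at crop (660,185), and the only one beside it is yellow. The lane layout agrees between the two views. Moving.

>>> {"op": "send_rows", "data": {"series": [[85, [0.425, 0.732, 0], [0, 0, 0.953]], [85, [0.425, 0.732, 0], [0, 0, 0.953]], [85, [0.425, 0.732, 0], [0, 0, 0.953]], [85, [0.425, 0.732, 0], [0, 0, 0.953]], [85, [0.425, 0.732, 0], [0, 0, 0.953]], [85, [0.425, 0.732, 0], [0, 0, 0.953]], [85, [0.425, 0.732, 0], [0, 0, 0.953]], [85, [0.425, 0.732, 0], [0, 0, 0.953]]]}}

```text
clock: 1.2
eef_pos: [434.2, -255.4, 248.4]
tool_rot: [3.141, 0.0, 1.029]
force: [0.7, -0.4, 0.1]
width: 85.1
gripper_force: 0.0
```

>>> {"op": "send_rows", "data": {"series": [[85, [0.425, 0.732, 0], [0, 0, 0.953]], [85, [0.425, 0.732, 0], [0, 0, 0.953]], [85, [0.425, 0.732, 0], [0, 0, 0.953]], [85, [0.425, 0.732, 0], [0, 0, 0.953]], [85, [0.425, 0.732, 0], [0, 0, 0.953]], [85, [0.425, 0.732, 0], [0, 0, 0.953]], [85, [0, 0, 0], [0, 0, 0]]]}}

```text
clock: 2.08
eef_pos: [587.9, 12.3, 248.2]
tool_rot: [3.14, -0.004, 1.533]
force: [-0.1, -0.9, 0.5]
width: 84.7
gripper_force: 0.0
```

>>> {"op": "send_rows", "data": {"series": [[85, [0, 0, -0.46], [-1, 0.04, 0]], [85, [0, 0, -0.46], [-1, 0.04, 0]], [85, [0, 0, -0.46], [-1, 0.04, 0]], [85, [0, 0, -0.46], [-1, 0.04, 0]], [85, [0, 0, -0.46], [-1, 0.04, 0]], [85, [0, 0, 0], [0, 0, 0]], [85, [0, 0, 0], [0, 0, 0]]]}}

```text
clock: 2.95
eef_pos: [586.8, 5.4, 111.4]
tool_rot: [3.138, 0.436, 1.523]
force: [-0.4, -0.2, 0.5]
width: 85.0
gripper_force: 0.0
```

Run:
```python
from m import *
s=sensors.read_state(); print(s['eef_pos'].round(1),s['tool_rot'].round(3),s['qpos'].round(2))
for n in ('scene','top'):
    d=cam(n);h=hsv(d);P=cloud(d);H,S,V=[h[...,i].astype(int) for i in range(3)]
    b=(225,148,285,175) if n=='top' else (350,235,398,262)
    x0,y0,x1,y1=b; w=P[y0:y1,x0:x1].reshape(-1,3); q=w[(w[:,2]>40)&(w[:,2]<58)&(w[:,1]>-50)]
    print(n,len(q),np.nanpercentile(q,[2,50,98],0).round(1).tolist())
    save(d,n+'2.png')
```

```text
[586.8   5.4 111.4] [3.138 0.436 1.523] [-0.28  0.79 -0.01  1.76  0.58  0.83 -0.79]
scene 410 [[570.3, -39.5, 40.3], [595.6, 2.4, 48.8], [608.7, 67.0, 56.5]]
top 378 [[562.2, -39.8, 40.9], [584.8, -7.0, 51.9], [607.1, 26.7, 57.3]]
```

View pics/scene2.png

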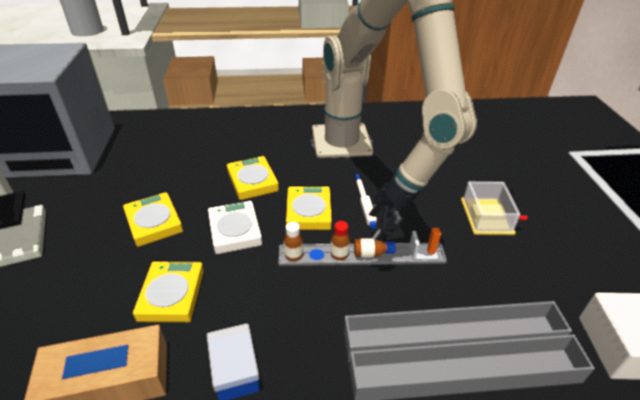

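The scene view shows the gripper at (390,205), tilted and directly above the lying bottle at (372,248), well clear of the red bottle at (341,240). Descending to grasp.

>>> {"op": "send_rows", "data": {"series": [[85, [0, 0.03, -0.35], [0, 0, 0]], [85, [0, 0.03, -0.35], [0, 0, 0]], [85, [0, 0, -0.3], [0, 0, 0]], [85, [0, 0, -0.16], [0, 0, 0]], [85, [0, 0, -0.08], [0, 0, 0]], [85, [0, 0, 0], [0, 0, 0]]]}}

```text
clock: 3.8
eef_pos: [586.5, 10.3, 35.7]
tool_rot: [3.139, 0.437, 1.525]
force: [0.7, 0.3, 0.0]
width: 84.7
gripper_force: 0.0
```

>>> {"op": "send_rows", "data": {"series": [[40, [0, 0, 0], [0, 0, 0]], [40, [0, 0, 0], [0, 0, 0]], [40, [0, 0, 0], [0, 0, 0]], [40, [0, 0, 0], [0, 0, 0]], [40, [0, 0, 0], [0, 0, 0]], [40, [0, 0, 0], [0, 0, 0]]]}}

```text
clock: 4.55
eef_pos: [586.9, 10.4, 37.0]
tool_rot: [3.138, 0.437, 1.524]
force: [-1.4, 1.4, 5.4]
width: 48.0
gripper_force: 61.2
```

>>> {"op": "send_rows", "data": {"series": [[40, [0, 0, 0.2], [0, 0, 0]], [40, [0, 0, 0.4], [0, 0, 0]], [40, [0, 0, 0.6], [0, 0, 0]], [40, [0, 0, 0.7], [0, 0, 0]], [40, [0, 0, 0.7], [0, 0, 0]], [40, [0, 0, 0.4], [0, 0, 0]], [40, [0, 0, 0.2], [0, 0, 0]], [40, [0, 0, 0], [0, 0, 0]]]}}

```text
clock: 5.55
eef_pos: [586.5, 10.4, 228.3]
tool_rot: [3.138, 0.436, 1.524]
force: [0.7, -1.0, -3.3]
width: 48.0
gripper_force: 62.8
```

Run:
```python
from m import *
d=cam('scene'); save(d,'s3.png',(260,120,480,280),3)
s=sensors.read_state(); print(s['qpos'].round(2))
```

```text
[-0.26  0.63 -0.05  1.69  0.51  1.05 -0.66]
```

View pics/s3.png

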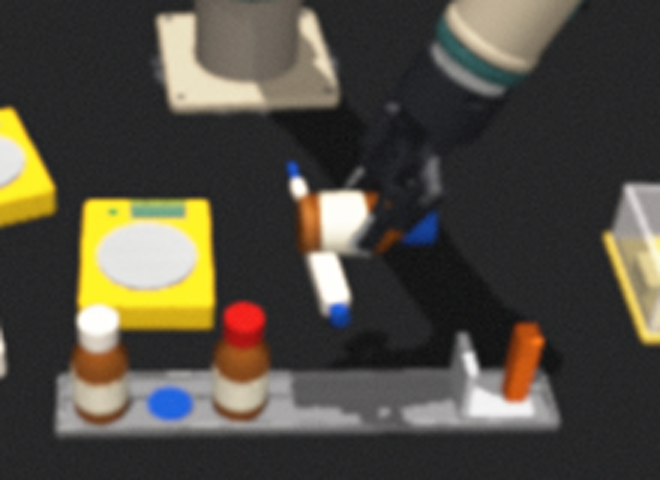

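The crop shows the bottle held level across the body at crop (350,220) with the cap to the right, and red and white still standing in the row. Carrying it to the pan while tilting it upright.

>>> {"op": "send_rows", "data": {"series": [[40, [-0.2, -0.4, 0.1], [1, -0.045, 0]], [40, [-0.23, -0.8, 0.1], [1, -0.045, 0]], [40, [-0.23, -0.9, 0], [1, -0.045, 0]], [40, [-0.23, -0.9, 0], [1, -0.045, 0]], [40, [-0.23, -0.9, 0], [1, -0.045, 0]], [40, [-0.23, -0.9, 0], [1, -0.045, 0]], [40, [-0.23, -0.8, 0], [1, -0.045, 0]], [40, [-0.22, -0.6, 0], [1, -0.045, 0]]]}}

```text
clock: 6.6
eef_pos: [476.3, -364.4, 238.2]
tool_rot: [-3.141, -0.265, 1.522]
force: [1.4, 0.2, -2.7]
width: 48.0
gripper_force: 62.7
```

>>> {"op": "send_rows", "data": {"series": [[40, [0, -0.18, 0], [1, -0.045, 0]], [40, [0, 0, 0], [1, -0.045, 0]], [40, [0, 0, 0], [1, -0.045, 0]], [40, [0, 0, 0], [1, -0.045, 0]], [40, [0, 0, 0], [1, -0.045, 0]], [40, [0, 0, 0], [0, 0, 0]], [40, [0, 0, 0], [0, 0, 0]]]}}

```text
clock: 7.48
eef_pos: [478.4, -371.9, 239.2]
tool_rot: [-3.142, -0.699, 1.524]
force: [-0.2, 0.8, -2.3]
width: 47.8
gripper_force: 62.8
```

Run:
```python
from m import *
s=sensors.read_state(); print(s['qpos'].round(2),s['force'].round(1))
```

```text
[ 1.07  0.9  -0.44  1.26 -0.19  1.49  0.71] [-0.2  0.8 -2.3]
```

>>> {"op": "send_rows", "data": {"series": [[40, [0, 0, 0], [1, -0.045, 0]], [40, [0, 0, 0], [1, -0.045, 0]], [40, [0, 0, 0], [1, -0.045, 0]], [40, [0, 0, 0], [1, -0.045, 0]], [40, [0, 0, 0], [1, -0.045, 0]], [40, [0, 0, 0], [0, 0, 0]], [40, [0, 0, 0], [0, 0, 0]]]}}

```text
clock: 8.35
eef_pos: [479.1, -372.0, 240.8]
tool_rot: [3.139, -1.133, 1.526]
force: [-0.3, -0.5, -2.4]
width: 47.8
gripper_force: 62.9
```

Run:
```python
from m import *
s=sensors.read_state(); print(s['qpos'].round(2),s['force'].round(1))
for n in('scene','top'):
    d=cam(n); P=cloud(d);h=hsv(d);H,S,V=[h[...,i].astype(int) for i in range(3)]
    ok=(abs(P[...,0]-478)<110)&(abs(P[...,1]+372)<110)&(P[...,2]>120)
    for nm,m in(('cap',ok&(abs(H-112)<15)&(S>130)),('amber',ok&(H>4)&(H<24)&(S>100)),('label',ok&(H>10)&(H<35)&(S<100)&(V>120))):
        q=P[m]; print(n,nm,len(q), np.percentile(q,[3,50,97],0).round(0).tolist() if len(q)>3 else '')
    if n=='scene': save(d,'s4.png',(140,60,360,280),2.7)
```

```text
[ 1.13  1.14 -0.51  1.04 -0.36  1.81  0.71] [-0.3 -0.5 -2.4]
scene cap 187 [[468.0, -380.0, 277.0], [490.0, -363.0, 297.0], [499.0, -348.0, 302.0]]
scene amber 279 [[477.0, -385.0, 191.0], [496.0, -358.0, 256.0], [506.0, -341.0, 269.0]]
scene label 222 [[486.0, -386.0, 204.0], [502.0, -360.0, 223.0], [512.0, -340.0, 258.0]]
top cap 183 [[465.0, -380.0, 288.0], [479.0, -365.0, 301.0], [494.0, -350.0, 305.0]]
top amber 152 [[438.0, -470.0, 248.0], [467.0, -353.0, 263.0], [496.0, -342.0, 295.0]]
top label 57 [[453.0, -380.0, 191.0], [485.0, -359.0, 251.0], [509.0, -341.0, 262.0]]
```

View pics/s4.png

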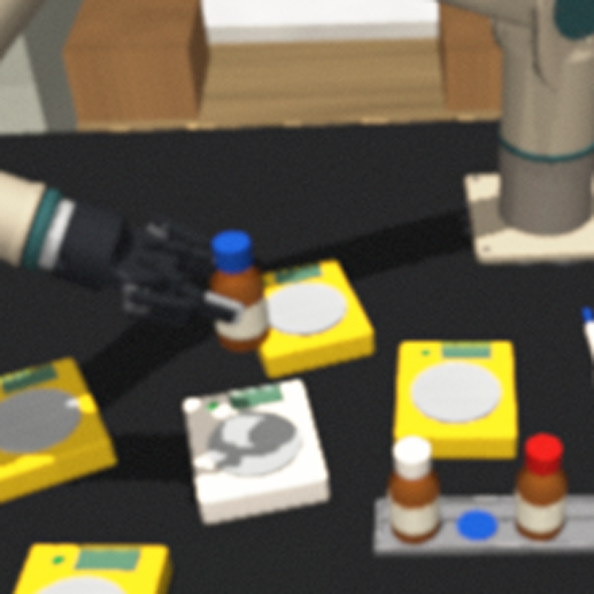

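The crop shows the bottle upright in the gripper at crop (237,290), above and behind the white balance at crop (257,450), with its cap about 300 mm high. Lowering it most of the way.

>>> {"op": "send_rows", "data": {"series": [[40, [-0.02, -0.06, -0.2], [0, 0, 0]], [40, [-0.02, -0.06, -0.4], [0, 0, 0]], [40, [0, 0, -0.4], [0, 0, 0]], [40, [0, 0, -0.4], [0, 0, 0]], [40, [0, 0, -0.4], [0, 0, 0]], [40, [0, 0, -0.2], [0, 0, 0]], [40, [0, 0, 0], [0, 0, 0]], [40, [0, 0, 0], [0, 0, 0]]]}}

```text
clock: 9.45
eef_pos: [476.6, -379.9, 120.9]
tool_rot: [3.139, -1.135, 1.526]
force: [-0.5, -0.4, -2.5]
width: 48.0
gripper_force: 62.9
```

```bash
cat > b.py <<'E'
from m import *
s=sensors.read_state(); print(s['eef_pos'].round(1),s['tool_rot'].round(3),s['qpos'].round(2),s['force'].round(1))
for n in('scene','top'):
    d=cam(n); P=cloud(d);h=hsv(d);H,S,V=[h[...,i].astype(int) for i in range(3)]
    m=(abs(H-112)<15)&(S>130)&(abs(P[...,0]-s['eef_pos'][0])<120)&(abs(P[...,1]-s['eef_pos'][1])<120)&(P[...,2]>90)
    q=P[m]; z=np.percentile(q[:,2],95)
    t=q[q[:,2]>z-7]; (cx,cy),r=cv2.minEnclosingCircle(t[:,:2].astype(np.float32))
    print(n,len(q),'ztop',z.round(1),np.median(t[:,2]).round(1),'mean',t.mean(0).round(1),'circ',round(cx,1),round(cy,1),round(r,1))
E
python3 b.py
```

```text
[ 476.6 -379.9  120.9] [ 3.139 -1.135  1.526] [ 1.13  1.29 -0.49  1.01 -0.3   1.73  0.8 ] [-0.5 -0.4 -2.5]
scene 156 ztop 182.5 180.3 mean [ 481.1 -372.9  180.3] circ 479.1 -372.1 17.7
top 145 ztop 186.1 182.2 mean [ 478.1 -372.9  182.5] circ 478.2 -373.2 16.3
```

>>> {"op": "send_rows", "data": {"series": [[40, [0, 0, -0.1], [0, 0, 0]], [40, [0, 0, -0.1], [0, 0, 0]], [40, [0, 0, -0.1], [0, 0, 0]], [40, [0, 0, -0.03], [0, 0, 0]], [40, [0, 0, -0.03], [0, 0, 0]], [40, [0, 0, 0], [0, 0, 0]]]}}

```text
clock: 10.3
eef_pos: [476.1, -379.7, 98.2]
tool_rot: [-3.141, -1.136, 1.523]
force: [-0.2, 0.5, -2.2]
width: 48.2
gripper_force: 62.9
```

>>> {"op": "send_rows", "data": {"series": [[40, [0, 0, -0.03], [0, 0, 0]], [40, [0, 0, 0], [0, 0, 0]]]}}

```text
clock: 10.55
eef_pos: [476.1, -379.7, 96.5]
tool_rot: [-3.141, -1.136, 1.523]
force: [0.4, 0.7, -3.1]
width: 48.3
gripper_force: 62.9
```

>>> {"op": "send_rows", "data": {"series": [[40, [0, 0, -0.03], [0, 0, 0]], [40, [0, 0, 0], [0, 0, 0]]]}}

```text
clock: 10.8
eef_pos: [476.2, -379.7, 95.9]
tool_rot: [3.14, -1.137, 1.525]
force: [-1.5, -1.3, 3.0]
width: 47.8
gripper_force: 63.1
```

Contact with the pan: the force rose by about 5 N. Releasing.

>>> {"op": "send_rows", "data": {"series": [[52, [0, 0, 0], [0, 0, 0]], [56, [0, 0, 0], [0, 0, 0]], [62, [0, 0, 0], [0, 0, 0]], [70, [0, 0, 0], [0, 0, 0]], [85, [0, 0, 0], [0, 0, 0]], [85, [0, 0, 0], [0, 0, 0]], [85, [0, 0, 0], [0, 0, 0]], [85, [0, 0, 0], [0, 0, 0]]]}}

```text
clock: 11.8
eef_pos: [476.1, -379.7, 94.7]
tool_rot: [-3.141, -1.136, 1.523]
force: [0.3, 0.4, 0.6]
width: 84.8
gripper_force: 0.0
```

```bash
python3 b.py
```

```text
[ 476.1 -379.7   94.7] [-3.141 -1.136  1.523] [ 1.12  1.33 -0.48  1.   -0.29  1.72  0.82] [0.3 0.4 0.6]
scene 159 ztop 157.4 154.9 mean [ 478.7 -371.5  154.9] circ 477.5 -371.1 17.3
top 129 ztop 160.4 156.7 mean [ 475.4 -372.   156.9] circ 476.3 -372.1 16.0
```

>>> {"op": "send_rows", "data": {"series": [[85, [-0.01, -0.3, 0.14], [0, 0, 0]], [85, [-0.02, -0.6, 0.28], [0, 0, 0]], [85, [-0.02, -0.6, 0.28], [0, 0, 0]], [85, [0, 0, 0.2], [-1, 0.045, 0]], [85, [0, 0, 0.2], [-1, 0.045, 0]], [85, [0, 0, 0.2], [-1, 0.045, 0]], [85, [0, 0, 0.2], [-1, 0.045, 0]], [85, [0, 0, 0.2], [-1, 0.045, 0]]]}}

```text
clock: 12.9
eef_pos: [471.3, -462.9, 196.0]
tool_rot: [3.136, -0.692, 1.525]
force: [0.5, -0.2, -0.3]
width: 84.7
gripper_force: 0.0
```

>>> {"op": "send_rows", "data": {"series": [[85, [0, 0, 0.2], [-1, 0.045, 0]], [85, [0, 0, 0.2], [-1, 0.045, 0]], [85, [0, 0.2, 0.1], [-1, 0.045, 0]], [85, [0, 0.2, 0], [-1, 0.045, 0]], [85, [0, 0.2, 0], [-1, 0.045, 0]], [85, [0, 0.2, 0], [-1, 0.045, 0]], [85, [0, 0.2, 0], [-1, 0.045, 0]], [85, [0, 0.2, 0], [-1, 0.045, 0]]]}}

```text
clock: 13.9
eef_pos: [471.3, -390.2, 225.9]
tool_rot: [3.135, 0.006, 1.525]
force: [0.3, 0.4, -0.7]
width: 85.2
gripper_force: 0.0
```

>>> {"op": "send_rows", "data": {"series": [[85, [0, 0.2, 0], [0, 0, 0]], [85, [0, 0.1, 0], [0, 0, 0]], [85, [0, 0, 0], [0, 0, 0]], [85, [0, 0, 0], [0, 0, 0]]]}}

```text
clock: 14.4
eef_pos: [471.0, -374.1, 225.0]
tool_rot: [3.136, 0.003, 1.523]
force: [0.7, 0.2, -0.9]
width: 85.0
gripper_force: 0.0
```

```bash
python3 b.py
python3 - <<'E'
from m import *
save(cam('scene'),'s5.png',(140,60,360,280),2.7)
E
```

```text
[ 471.  -374.1  225. ] [3.136e+00 3.000e-03 1.523e+00] [ 0.96  0.63 -0.55  1.68  0.39  0.93  0.22] [ 0.7  0.2 -0.9]
scene 150 ztop 157.5 155.5 mean [ 479.7 -372.1  155.1] circ 477.6 -372.8 17.9
top 125 ztop 343.1 344.5 mean [ 454.9 -341.8  345.6] circ 455.3 -342.5 7.2
```

View pics/s5.png

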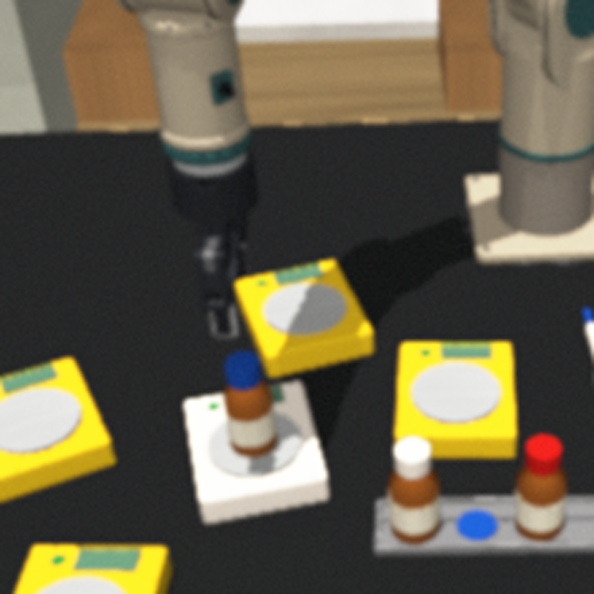

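The crop shows the bottle standing free in the middle of the white pan at crop (250,410), with the gripper above it. Now gripping the cap from above.

>>> {"op": "send_rows", "data": {"series": [[85, [0.1, 0.03, -0.2], [0, 0, 0]], [85, [0, 0, -0.4], [0, 0, 0]], [85, [0, 0, -0.4], [0, 0, 0]], [85, [0, 0, -0.3], [0, 0, 0]], [85, [0, 0, -0.12], [0, 0, 0]], [85, [0, 0, 0], [0, 0, 0]]]}}

```text
clock: 15.3
eef_pos: [477.5, -370.8, 140.0]
tool_rot: [3.136, 0.003, 1.525]
force: [0.1, 0.6, 1.2]
width: 85.2
gripper_force: 0.0
```

>>> {"op": "send_rows", "data": {"series": [[60, [0, 0, 0], [0, 0, 0]], [45, [0, 0, 0], [0, 0, 0]], [38, [0, 0, 0], [0, 0, 0]], [28, [0, 0, 0], [0, 0, 0]], [24, [0, 0, 0], [0, 0, 0]], [24, [0, 0, 0], [0, 0, 0]], [24, [0, 0, 0], [0, 0, 0]], [24, [0, 0, 0], [0, 0, 0]]]}}

```text
clock: 16.3
eef_pos: [477.1, -371.2, 140.9]
tool_rot: [3.136, 0.004, 1.525]
force: [-2.5, 0.1, 6.0]
width: 32.4
gripper_force: 59.1
```

>>> {"op": "send_rows", "data": {"series": [[24, [0, 0, 0.2], [0, 0, 0]], [24, [0, 0, 0.5], [0, 0, 0]], [24, [0, 0, 0.6], [0, 0, 0]], [24, [0, 0, 0.5], [0, 0, 0]], [24, [0, 0, 0.2], [0, 0, 0]], [24, [0, 0, 0], [0, 0, 0]]]}}

```text
clock: 17.05
eef_pos: [477.5, -371.0, 260.5]
tool_rot: [3.135, 0.004, 1.525]
force: [-0.4, 0.8, -3.1]
width: 32.8
gripper_force: 59.9
```

>>> {"op": "send_rows", "data": {"series": [[24, [0.15, 0.3, 0], [0, 0, 0]], [24, [0.26, 0.6, 0], [0, 0, 0]], [24, [0.32, 0.7, 0], [0, 0, 0]], [24, [0.32, 0.7, 0], [0, 0, 0]], [24, [0.32, 0.7, 0], [0, 0, 0]], [24, [0.22, 0.5, 0], [0, 0, 0]], [24, [0.1, 0.26, 0], [0, 0, 0]], [24, [0, 0, 0], [0, 0, 0]]]}}

```text
clock: 18.05
eef_pos: [578.7, -143.6, 259.6]
tool_rot: [3.137, 0.003, 1.528]
force: [-0.4, -0.7, -3.0]
width: 32.8
gripper_force: 59.9
```

>>> {"op": "send_rows", "data": {"series": [[24, [0, 0, 0], [0, 0, 0]], [24, [0, 0, 0], [0, 0, 0]]]}}

```text
clock: 18.3
eef_pos: [578.1, -147.3, 260.0]
tool_rot: [3.136, 0.004, 1.522]
force: [0.1, 0.3, -3.5]
width: 32.7
gripper_force: 59.9
```

```bash
cat > c.py <<'E'
from m import *
s=sensors.read_state(); print(s['eef_pos'].round(1),s['tool_rot'].round(3),s['qpos'].round(2))
for n in('scene','top'):
    d=cam(n); P=cloud(d);h=hsv(d);H,S,V=[h[...,i].astype(int) for i in range(3)]
    e=s['eef_pos']; X,Y,Z=P[...,0],P[...,1],P[...,2]
    near=(abs(X-e[0])<40)&(abs(Y-e[1])<40)
    for nm,m in(('cap',near&(abs(H-112)<15)&(S>130)&(Z>90)),('body',near&(Z>e[2]-90)&(Z<e[2]-40)),('red',((H<6)|(H>172))&(S>150)&(V>90)&(abs(X-582)<30)&(abs(Y+82)<30)&(Z>108)),('white',(S<40)&(V>150)&(abs(X-577)<30)&(abs(Y+208)<30)&(Z>108))):
        q=P[m]
        if len(q)>8: print(n,nm,len(q),'med',np.median(q,0).round(1),'rng',np.percentile(q,[3,97],0).round(1).tolist())
E
python3 c.py
```

```text
[ 578.1 -147.3  260. ] [3.136 0.004 1.522] [ 0.55  0.59 -0.56  1.65  0.36  1.   -0.18]
scene cap 31 med [ 583.2 -162.8  271.3] rng [[571.7, -165.1, 255.0], [601.6, -159.7, 288.8]]
scene body 297 med [ 599.  -151.6  196.4] rng [[584.5, -172.7, 172.0], [604.1, -126.3, 217.8]]
scene red 117 med [585.1 -81.4 115.5] rng [[567.6, -96.3, 109.5], [597.5, -66.6, 118.4]]
scene white 114 med [ 579.3 -207.4  115.8] rng [[561.1, -222.3, 108.9], [592.1, -190.2, 559.2]]
top body 21 med [ 565.7 -127.9  202.3] rng [[560.0, -132.8, 173.4], [582.6, -125.1, 218.7]]
top red 129 med [581.1 -82.4 117.5] rng [[566.7, -97.9, 111.0], [596.1, -68.5, 120.7]]
```

>>> {"op": "send_rows", "data": {"series": [[24, [0, 0.05, -0.2], [0, 0, 0]], [24, [0, 0, -0.4], [0, 0, 0]], [24, [0, 0, -0.4], [0, 0, 0]], [24, [0, 0, -0.4], [0, 0, 0]], [24, [0, 0, -0.3], [0, 0, 0]], [24, [0, 0, -0.1], [0, 0, 0]], [24, [0, 0, 0], [0, 0, 0]], [24, [0, 0, 0], [0, 0, 0]]]}}

```text
clock: 19.4
eef_pos: [579.5, -142.4, 153.1]
tool_rot: [3.134, 0.004, 1.525]
force: [-0.4, -0.7, -2.7]
width: 32.2
gripper_force: 59.9
```

```bash
sed -i 's/Z<e\[2\]-40/Z<e[2]-32/' c.py; python3 c.py
```

```text
[ 579.5 -142.4  153.1] [3.134 0.004 1.525] [ 0.5   0.71 -0.5   1.76  0.46  0.78 -0.27]
scene cap 20 med [ 587.2 -156.   166.1] rng [[575.6, -158.2, 150.9], [592.7, -154.6, 169.8]]
scene body 298 med [ 600.5 -146.    92.1] rng [[582.4, -168.1, 65.2], [605.5, -104.6, 118.1]]
scene red 114 med [586.2 -81.1 116.1] rng [[568.2, -95.6, 108.7], [597.6, -66.4, 119.0]]
scene white 109 med [ 580.  -208.8  115.8] rng [[560.4, -222.3, 108.9], [591.4, -194.1, 119.4]]
top body 38 med [ 570.5 -121.9   81.3] rng [[559.5, -131.9, 64.8], [589.5, -103.1, 118.4]]
top red 128 med [581.3 -82.3 117. ] rng [[565.9, -97.9, 112.5], [595.9, -68.3, 121.5]]
```

>>> {"op": "send_rows", "data": {"series": [[24, [0, -0.01, -0.25], [0, 0, 0]], [24, [0, 0, -0.25], [0, 0, 0]], [24, [0, 0, -0.15], [0, 0, 0]], [24, [0, 0, -0.08], [0, 0, 0]], [24, [0, 0, -0.05], [0, 0, 0]], [24, [0, 0, 0], [0, 0, 0]]]}}

```text
clock: 20.25
eef_pos: [578.9, -142.9, 105.5]
tool_rot: [3.135, 0.003, 1.525]
force: [-0.1, 0.1, -2.7]
width: 32.5
gripper_force: 59.9
```

>>> {"op": "send_rows", "data": {"series": [[24, [0, 0, -0.03], [0, 0, 0]], [24, [0, 0, 0], [0, 0, 0]]]}}

```text
clock: 20.5
eef_pos: [578.8, -143.0, 103.8]
tool_rot: [3.135, 0.004, 1.525]
force: [0.6, 0.3, -2.9]
width: 32.0
gripper_force: 59.9
```

>>> {"op": "send_rows", "data": {"series": [[24, [0, 0, -0.03], [0, 0, 0]], [24, [0, 0, 0], [0, 0, 0]]]}}

```text
clock: 20.75
eef_pos: [578.9, -143.0, 101.9]
tool_rot: [3.135, 0.003, 1.525]
force: [1.3, 0.0, -2.6]
width: 32.5
gripper_force: 60.1
```

>>> {"op": "send_rows", "data": {"series": [[24, [0, 0, -0.02], [0, 0, 0]], [24, [0, 0, 0], [0, 0, 0]]]}}

```text
clock: 21.0
eef_pos: [579.0, -143.0, 101.9]
tool_rot: [3.135, 0.004, 1.525]
force: [-2.0, -1.1, 7.4]
width: 32.4
gripper_force: 60.9
```

>>> {"op": "send_rows", "data": {"series": [[24, [0, 0, -0.01], [0, 0, 0]], [24, [0, 0, 0], [0, 0, 0]]]}}

```text
clock: 21.25
eef_pos: [579.0, -143.0, 101.8]
tool_rot: [3.135, 0.004, 1.525]
force: [-3.1, 0.2, 10.4]
width: 32.6
gripper_force: 61.3
```

>>> {"op": "send_rows", "data": {"series": [[35, [0, 0, 0.02], [0, 0, 0]], [40, [0, 0, 0], [0, 0, 0]], [50, [0, 0, 0], [0, 0, 0]], [65, [0, 0, 0], [0, 0, 0]], [75, [0, 0, 0], [0, 0, 0]], [75, [0, 0, 0], [0, 0, 0]], [75, [0, 0, 0], [0, 0, 0]]]}}

```text
clock: 22.12
eef_pos: [578.8, -142.9, 101.3]
tool_rot: [3.135, 0.003, 1.525]
force: [0.4, -0.8, -0.5]
width: 74.7
gripper_force: 0.0
```

>>> {"op": "send_rows", "data": {"series": [[75, [0, 0, 0.15], [0, 0, 0]], [75, [0, 0, 0.4], [0, 0, 0]], [75, [0, 0, 0.6], [0, 0, 0]], [75, [0, 0, 0.6], [0, 0, 0]], [75, [0, 0, 0.3], [0, 0, 0]], [75, [0, 0, 0], [0, 0, 0]]]}}

```text
clock: 22.88
eef_pos: [579.4, -143.1, 225.5]
tool_rot: [3.133, 0.004, 1.525]
force: [0.1, 0.1, -0.9]
width: 75.2
gripper_force: 0.0
```

```bash
sed -i 's/near&(abs(H-112)<15)&(S>130)&(Z>90)/near\&(abs(H-112)<15)\&(S>130)\&(Z>108)\&(Z<125)/; s/Z>e\[2\]-90/Z>20/; s/Z<e\[2\]-32/Z<65/' c.py; python3 c.py
python3 - <<'E'
from m import *
d=cam('scene'); save(d,'s6.png',(260,150,460,280),4)
h=hsv(d);H,S,V=[h[...,i].astype(int) for i in range(3)]
P=cloud(d)
m=(H<14)&(S>180)&(V>110)&(abs(P[...,0]-593)<45)&(P[...,1]>140)&(P[...,2]>70)&(P[...,2]<110)
q=P[m];print('post',len(q),np.percentile(q,[3,50,97],0).round(1).tolist())
m=(S<60)&(V>110)&(abs(P[...,0]-590)<35)&(P[...,1]>80)&(P[...,1]<160)&(P[...,2]>30)&(P[...,2]<75)
q=P[m];print('plate',len(q),np.percentile(q,[3,50,97],0).round(1).tolist())
E
```

```text
[ 579.4 -143.1  225.5] [3.133 0.004 1.525] [ 0.53  0.62 -0.55  1.7   0.39  0.93 -0.21]
scene cap 82 med [ 586.5 -145.5  116.2] rng [[571.2, -157.7, 109.7], [597.0, -133.9, 119.1]]
scene body 233 med [ 598.6 -142.9   43.7] rng [[582.6, -168.4, 21.3], [604.7, -103.9, 62.9]]
scene red 113 med [584.  -81.1 115.9] rng [[566.4, -95.3, 109.7], [597.9, -66.2, 118.1]]
scene white 112 med [ 581.  -207.5  116.1] rng [[562.6, -222.2, 109.0], [592.9, -180.0, 596.4]]
top body 21 med [ 563.6 -127.5   47.1] rng [[556.6, -133.5, 25.7], [574.9, -105.9, 64.4]]
top red 129 med [581.1 -82.2 117.1] rng [[567.0, -97.9, 110.1], [596.0, -68.5, 121.8]]
post 70 [[588.0, 163.8, 70.8], [606.4, 170.2, 83.0], [610.1, 182.1, 94.8]]
plate 107 [[570.5, 117.6, 32.6], [606.5, 120.6, 61.5], [620.4, 126.0, 69.7]]
```

View pics/s6.png

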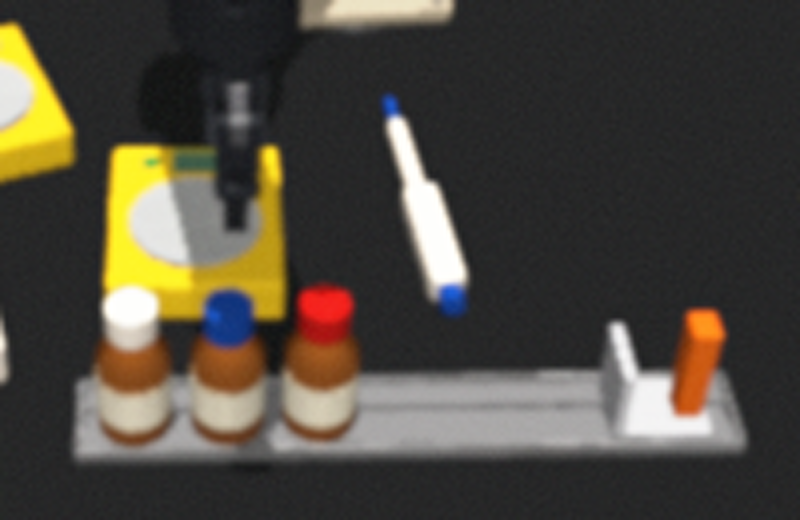

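The crop shows the blue bottle standing on its spot at crop (228,370), between white (133,370) and red (322,370), which have not moved. The stop's post is at (697,360) and its face at (612,380). Next the stop.

>>> {"op": "send_rows", "data": {"series": [[75, [0.04, 0.5, 0], [0, 0, 0]], [75, [0.04, 0.9, 0], [0, 0, 0]], [75, [0.04, 0.9, 0], [0, 0, 0]], [75, [0.04, 0.9, 0], [0, 0, 0]], [75, [0.04, 0.9, 0], [0, 0, 0]], [75, [0.04, 0.7, 0], [0, 0, 0]], [75, [0.01, 0.45, 0], [0, 0, 0]], [75, [0, 0, 0], [0, 0, 0]]]}}

```text
clock: 24.02
eef_pos: [592.5, 175.0, 222.9]
tool_rot: [3.138, 0.002, 1.53]
force: [-0.2, -0.2, 0.5]
width: 75.0
gripper_force: 0.0
```

>>> {"op": "send_rows", "data": {"series": [[75, [0, 0, -0.4], [0, 0, 0]], [75, [0, 0, -0.6], [0, 0, 0]], [75, [0, 0, -0.6], [0, 0, 0]], [75, [0, 0, -0.4], [0, 0, 0]], [75, [0, 0, -0.3], [0, 0, 0]], [75, [0, 0, -0.12], [0, 0, 0]], [75, [0, 0, 0], [0, 0, 0]]]}}

```text
clock: 24.9
eef_pos: [593.8, 171.7, 79.0]
tool_rot: [3.136, 0.004, 1.525]
force: [-0.2, -0.5, -0.4]
width: 75.0
gripper_force: 0.0
```

>>> {"op": "send_rows", "data": {"series": [[50, [0, 0, 0], [0, 0, 0]], [30, [0, 0, 0], [0, 0, 0]], [16, [0, 0, 0], [0, 0, 0]], [16, [0, 0, 0], [0, 0, 0]], [16, [0, 0, 0], [0, 0, 0]], [16, [0, 0, 0], [0, 0, 0]], [16, [0, 0, 0], [0, 0, 0]]]}}

```text
clock: 25.78
eef_pos: [595.8, 172.2, 80.2]
tool_rot: [3.132, 0.002, 1.524]
force: [5.0, -1.0, 4.5]
width: 23.3
gripper_force: 60.7
```

>>> {"op": "send_rows", "data": {"series": [[16, [-0.01, -0.2, 0], [0, 0, 0]], [16, [-0.015, -0.35, 0], [0, 0, 0]], [16, [-0.02, -0.45, 0], [0, 0, 0]], [16, [-0.02, -0.45, 0], [0, 0, 0]], [16, [-0.02, -0.45, 0], [0, 0, 0]], [16, [-0.015, -0.3, 0], [0, 0, 0]], [16, [-0.005, -0.13, 0], [0, 0, 0]], [16, [0, 0, 0], [0, 0, 0]]]}}

```text
clock: 26.78
eef_pos: [587.4, 31.2, 80.2]
tool_rot: [3.135, 0.004, 1.523]
force: [0.3, -2.4, 10.1]
width: 23.0
gripper_force: 61.4
```

```bash
cat > g.py <<'E'
from m import *
s=sensors.read_state(); print(s['eef_pos'].round(1),s['force'].round(1))
for n in('scene','top'):
    d=cam(n); P=cloud(d);h=hsv(d);H,S,V=[h[...,i].astype(int) for i in range(3)];X,Y,Z=P[...,0],P[...,1],P[...,2]
    m=(S<60)&(V>110)&(abs(X-583)<30)&(Y>-62)&(Y<20)&(Z>40)&(Z<75); q=P[m]; print(n,'plate',len(q),np.percentile(q,[3,15,50,85,97],0)[:,1].round(1) if len(q)>5 else '')
    if n=='scene':
        z=d['depth']; u0=proj(d,[606,-52,50]).round(0); print('edge px row',u0); save(d,'s7.png',(290,190,410,280),6)
E
python3 g.py
```

```text
[587.4  31.2  80.2] [ 0.3 -2.4 10.1]
scene plate 87 [-59.6 -22.5 -19.9 -15.9 -13.6]
edge px row [352. 249.]
top plate 0
```

View pics/s7.png

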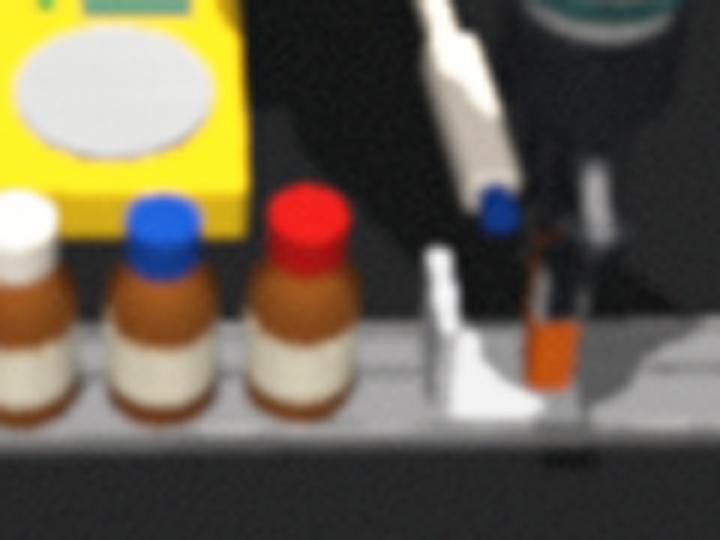

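The crop shows the stop's face at crop x≈422 and the red bottle's edge at x≈358, a gap of about 30 mm. It also shows the three bottles undisturbed.

>>> {"op": "send_rows", "data": {"series": [[16, [-0.01, -0.2, 0], [0, 0, 0]], [16, [-0.01, -0.17, 0], [0, 0, 0]], [16, [0, -0.05, 0], [0, 0, 0]], [16, [0, 0, 0], [0, 0, 0]]]}}

```text
clock: 27.38
eef_pos: [585.9, 7.4, 80.1]
tool_rot: [3.136, 0.003, 1.524]
force: [-1.0, -0.5, 10.1]
width: 22.8
gripper_force: 61.5
```

```bash
python3 g.py; python3 c.py | grep -E "red|white|cap"
python3 - <<'E'
from m import *
# bright plate pixels in rows near the bottle's label, scene: gap columns
d=cam('scene');h=hsv(d)
for r in (244,248,252): print(r,[tuple(h[r,c][1:]) for c in range(346,366)])
E
```

```text
[585.9   7.4  80.1] [-1.  -0.5 10.1]
scene plate 85 [-59.5 -46.1 -43.6 -39.4 -37.5]
edge px row [352. 249.]
top plate 0 
scene red 118 med [585. -81. 116.] rng [[567.9, -96.1, 109.0], [598.4, -66.7, 119.2]]
scene white 109 med [ 580.5 -208.6  116. ] rng [[560.7, -222.2, 108.8], [591.5, -194.1, 119.0]]
top white 130 med [ 574.9 -208.8  117.4] rng [[560.6, -224.6, 111.8], [589.3, -195.1, 121.8]]
244 [(np.uint8(179), np.uint8(124)), (np.uint8(147), np.uint8(127)), (np.uint8(102), np.uint8(133)), (np.uint8(55), np.uint8(130)), (np.uint8(17), np.uint8(123)), (np.uint8(4), np.uint8(117)), (np.uint8(2), np.uint8(112)), (np.uint8(4), np.uint8(135)), (np.uint8(3), np.uint8(198)), (np.uint8(1), np.uint8(235)), (np.uint8(1), np.uint8(236)), (np.uint8(2), np.uint8(211)), (np.uint8(1), np.uint8(172)), (np.uint8(5), np.uint8(150)), (np.uint8(6), np.uint8(131)), (np.uint8(7), np.uint8(109)), (np.uint8(3), np.uint8(95)), (np.uint8(8), np.uint8(97)), (np.uint8(5), np.uint8(96)), (np.uint8(0), np.uint8(96))]
248 [(np.uint8(40), np.uint8(190)), (np.uint8(39), np.uint8(176)), (np.uint8(36), np.uint8(164
[... 423 characters left out ...]
, (np.uint8(3), np.uint8(154)), (np.uint8(3), np.uint8(151)), (np.uint8(0), np.uint8(151))]
252 [(np.uint8(41), np.uint8(182)), (np.uint8(44), np.uint8(161)), (np.uint8(42), np.uint8(139)), (np.uint8(20), np.uint8(128)), (np.uint8(6), np.uint8(136)), (np.uint8(6), np.uint8(130)), (np.uint8(0), np.uint8(116)), (np.uint8(4), np.uint8(131)), (np.uint8(3), np.uint8(159)), (np.uint8(4), np.uint8(184)), (np.uint8(1), np.uint8(210)), (np.uint8(1), np.uint8(233)), (np.uint8(1), np.uint8(242)), (np.uint8(1), np.uint8(244)), (np.uint8(0), np.uint8(243)), (np.uint8(1), np.uint8(242)), (np.uint8(1), np.uint8(237)), (np.uint8(1), np.uint8(217)), (np.uint8(4), np.uint8(182)), (np.uint8(2), np.uint8(160))]
```

>>> {"op": "send_rows", "data": {"series": [[16, [0, -0.04, 0], [0, 0, 0]], [16, [0, -0.04, 0], [0, 0, 0]], [16, [0, -0.04, 0], [0, 0, 0]], [16, [0, 0, 0], [0, 0, 0]], [16, [0, 0, 0], [0, 0, 0]]]}}

```text
clock: 28.25
eef_pos: [585.5, 0.9, 80.1]
tool_rot: [3.136, 0.003, 1.525]
force: [-2.5, 1.8, 10.5]
width: 23.0
gripper_force: 61.7
```

```bash
python3 g.py; python3 c.py | grep -E "red|white"
```

```text
[585.5   0.9  80.1] [-2.5  1.8 10.5]
scene plate 83 [-60.9 -52.5 -50.1 -46.6 -44.1]
edge px row [352. 249.]
top plate 0 
scene red 112 med [585.2 -81.3 116.5] rng [[567.1, -96.5, 109.0], [598.0, -66.4, 118.8]]
scene white 108 med [ 579.8 -208.7  115.9] rng [[559.9, -222.3, 109.5], [590.9, -194.2, 118.8]]
top white 132 med [ 573.9 -209.   117.2] rng [[559.7, -224.5, 111.7], [589.0, -195.2, 121.7]]
```

View pics/s7.png

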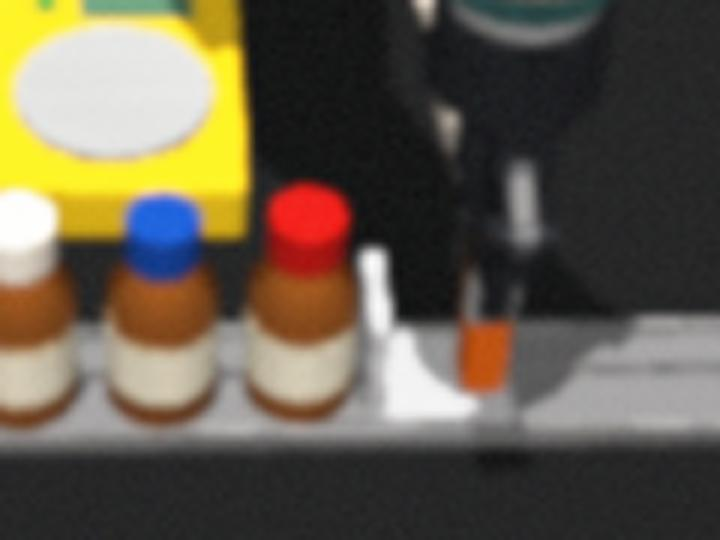

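The crop shows the face about 2–3 mm from the red bottle (x≈358 against 363), with all the bottles upright. Releasing and withdrawing.

>>> {"op": "send_rows", "data": {"series": [[30, [0, 0, 0], [0, 0, 0]], [50, [0, 0, 0], [0, 0, 0]], [70, [0, 0, 0], [0, 0, 0]], [70, [0, 0, 0], [0, 0, 0]], [70, [0, 0, 0], [0, 0, 0]]]}}

```text
clock: 29.08
eef_pos: [586.2, -0.2, 79.0]
tool_rot: [3.136, 0.003, 1.525]
force: [-0.8, -0.1, -0.3]
width: 70.3
gripper_force: 0.0
```

>>> {"op": "send_rows", "data": {"series": [[70, [0, 0, 0.2], [0, 0, 0]], [70, [0, 0, 0.6], [0, 0, 0]], [70, [0, 0, 0.7], [0, 0, 0]], [70, [0, 0, 0.7], [0, 0, 0]], [70, [0, 0, 0.3], [0, 0, 0]], [70, [0, 0, 0], [0, 0, 0]], [70, [0, 0, 0], [0, 0, 0]]]}}

```text
clock: 29.95
eef_pos: [585.3, -0.5, 227.7]
tool_rot: [3.138, 0.004, 1.525]
force: [-0.4, 0.1, -0.4]
width: 70.3
gripper_force: 0.0
```

```bash
python3 g.py
python3 - <<'E'
from m import *
for n in('scene','top'):
    d=cam(n);P=cloud(d);h=hsv(d);H,S=h[...,0].astype(int),h[...,1]
    q=P[(abs(H-112)<15)&(S>130)&(abs(P[...,0]-579)<30)&(abs(P[...,1]+146)<30)&(P[...,2]>108)]; print(n,cv2.minEnclosingCircle(q[:,:2].astype(np.float32)),np.median(q[:,2]))
    r=P[((H<6)|(H>172))&(S>150)&(abs(P[...,0]-582)<30)&(abs(P[...,1]+82)<30)&(P[...,2]>108)]; print(' red',cv2.minEnclosingCircle(r[:,:2].astype(np.float32)))
E
```

```text
[ 5.853e+02 -5.000e-01  2.277e+02] [-0.4  0.1 -0.4]
scene plate 81 [-59.6 -52.3 -49.7 -46.5 -44.2]
edge px row [352. 249.]
top plate 0 
scene ((583.13720703125, -144.90567016601562), 15.33464241027832) 115.91715994075975
 red ((582.5562744140625, -81.56273651123047), 17.648988723754883)
top ((578.7243041992188, -144.8238983154297), 17.32164764404297) 117.28383162360433
 red ((0.0, 0.0), 0.0)
```

```bash
python3 -c "
from h import *
print(ctrl.finish_job())"
```

```text
the job is handed in; nothing more can be done
None
```

The job is handed in at about 30 s of the 67 s allowed (no verdict came back): the blue bottle was stood on the white balance's pan and let go, then moved to within about 3 mm of its blue spot; the stop is about 3 mm from the red bottle, and the red and white bottles show no measurable movement.

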